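# Pop a sanitiser tablet out of its spring dispenser and trap it

## Robot

A 7-joint arm with a two-finger parallel gripper is mounted at the origin on a cart in front of the work surface, level with it; the furniture and walls round the work are solid. World frame = base frame: x ahead of the robot, y to its left, z up, the work surface at z = 0. Lengths are in m, angles in rad, forces in N, time in s.
With the tool pointing down it reaches from about 0.425 to 0.925 m from the base axis. Payload 6.8 kg.
Tool frame: the origin (TCP) lies on the centre line of the jaws, within the pads' length; the fingertips stand 19 mm ahead of it and the grasp point (between the pads) is the TCP; z points along the fingers, y is the line along which they close (so a half turn about z gives the same grasp; the last joint's range is limited). The gripper opens to 85 mm and grips with 20 to 120 N. Pads are 22 mm wide; open, the fingers measure 114 mm over their backs; the gripper's body (76 mm by 85 mm) begins 54 mm behind the grasp point. The pads swing forward as they close: fully open they stand 13 mm farther back than shut.
Start: joints at [1.161, 0.477, 0.022, 1.555, -0.011, 1.109, -0.083], TCP at [0.201, -0.645, 0.25] pointing down, gripper open.
Joint ranges: [-2.96, 2.96], [-0.34, 2.1], [-1.41, 1.46], [0.24, 2.44], [-1.37, 4.51], [0.17, 1.92], [-2.96, 2.96]. Speed limits (rad/s): [2.39, 2.39, 3.14, 3.14, 3.14, 3.14, 3.14].

## Interface

Orientations are given as a rotation vector (axis times angle).
In Python, from bench import r gives the robot as it stands. The module is installed in compiled form; this text tells all that it offers.
- The arm moves only by the tool arm_command, never from a script. Its argument "rows" is a list of rows, each an object of numbers: "fingers": the opening, from -1 (shut) to 1 (fully open); "x", "y", "z": the shift along the tool's x, y, z in m; "ax", "ay", "az": the turn, a rotation vector about the tool's x, y, z in degrees. In form: [{"fingers": .., "x": .., "y": .., "z": .., "ax": .., "ay": .., "az": ..}, ...]. A call has 1 to 10 rows; each row shifts and turns the commanded pose from where the row before left it, along the tool's axes as they then stand; what a row does not reach is not made up. A row lasts 1/12 s, in which the tool goes at most 41.7 mm and 7.16 degrees, less where a joint would pass 70% of its speed; a pose out of reach is approached as far as the arm can. A call is refused whole if a number of a shift passes 0.0417 or a number of a turn 7.16, either way. A call with a gripper value outside its range is refused whole. The fingers move at their own pace and stop on an object; "grip_force" is the grip in N (left out, the last holds). Time passes only in rows, so rows that do not move let the fingers close. It gives the time, the measured TCP pose, the force, the opening and the grip force at its end, in the units of the state.
- r.get_obs(): the state, without advancing time (a new reading comes with each control period).
- r.grab_frame(name): name is "scene" or "top"; returns a dict with "frame" (480x640x3 uint8, red, green, blue), "depth" (480x640 float32, m along the optical axis (not along the pixel's ray), 0 where there is no reading), "K" (3x3 intrinsics, pixels), "distortion" ([k1, k2, p1, p2, k3] as OpenCV has them; the pictures are not rectified), "world_from_camera" (4x4, takes a point from camera to world coordinates). Camera axes: x right, y down, z forward; pixel columns grow to the right and rows downward; lengths in m; the calibration is good to about 2 mm. A picture is of the moment at which its call begins.
- r.hand_in(): hands the job in; it is judged then, once.
The state is a dict: "clock": time; "joints": joint angles; "qvel": joint speeds; "tau": joint torques, N m; "tcp_pos": TCP position; "orientation": TCP orientation; "contact_force": force on the tool from outside, world axes, zero at the start; "moment": the same for the moment, N m; "grip_width": finger opening in m; "gripper_force": force on a finger pad.
Only numpy, scipy, OpenCV 4.12 (cv2) and the standard library are available. Lean on these libraries where they do the work, as an engineer would, in place of code of your own. Each camera call takes 0.05 s, during which the arm holds its last target. There are 200 camera calls.

## Task

Release the white sanitiser tablet with its green band from the spring dispenser: press the blue key all the way down with one fingertip, and have the other finger standing in the open lane so that it traps the tablet as it pops forward, before it slides off the lip. Do not pinch or lift the tablet and leave the things around alone. Finish while still holding: key down, tablet out of its seat, still flat in the lane and resting against the finger.

Things in the scene. Friction and masses are not known exactly. Their poses are not given: they have to be found in the camera images.
- dispenser: White tablet dispenser, fixed to the table, 150 mm long (x), about 110 mm wide. Origin on the table top under the seated tablet; x points to its back (away from the robot at yaw 0), y to the key's side, z up. The lane runs along x at y = 0, 43 mm wide, floor at z = 40 mm, open above and at its front end. The spring housing behind (x 32 to 94 mm) is 84 mm high.
- tablet: Loose hard white block with a green band, 40 x 40 mm, 32 mm high, about 30 g. Origin at the centre of its underside. It sits in the lane at the dispenser's origin (front face at x = -20 mm there), held back by a small steel gate in front of it that rises 10 mm above the lane floor and goes down with the key; it is free when the key is about 9 to 10 mm down.
- key_top (a point): Centre of the top of the blue ribbed key when up (the point does not move with the key): x = -39, y = 58, z = 64 mm in the dispenser's frame, whose axes it shares. The key is 34 mm long (x) and 36 mm wide (y 40 to 76 mm). Two fingertips about 58 mm apart along the dispenser's y meet this key and the trap spot together.
- trap_spot (a point): Middle of the free lane between tablet and lip, on the lane floor: x = -42, y = 0, z = 40 mm in the dispenser's frame. A finger centred over it stands in the tablet's way. Fully down, the key's top is 10 mm above this floor: a second fingertip level with the one on the key then faces the lower half of the tablet and clears the 5 mm thick lane guides, 8 mm high here (16 mm beside the tablet).
- lip (a point): Middle of the lane's open front edge, on the lane floor: x = -58, y = 0, z = 40 mm in the dispenser's frame. Beyond it there is nothing: the tablet falls to the table.
- pusher (a joint): Travel in m of the grey spring plate behind the tablet, which pushes it towards the lip (-x of the dispenser): 0 with the tablet seated, up to 0.065. It pushes with about 2 N at first, 1.6 N after 20 mm; untrapped, the tablet is off the lip within about half a second.
- key_part (a joint): Travel of the blue key straight down, in m: 0 up, 0.014 fully down against a solid stop. A spring lifts it: 1.4 N at the top, 3.4 N at the bottom; the gate's friction adds up to about 2 N until the tablet is free.
- salt_jar: Bystander: salt jar with wooden lid, 72 mm across, 78 mm high, loose. Origin at the centre of its underside.
- ramekin: Bystander: ribbed white ramekin, 99 mm across, 43 mm high, loose. Origin at the centre of its underside.
- cup_stack: Bystander: small stack of white portion cups, 54 mm across, 51 mm high, loose. Origin at the centre of its underside.
- label_tape: Bystander: roll of tan tape lying flat, 104 mm across, 25 mm high, loose. Origin at the centre of its underside.
- peeler: Bystander: black handled peeler, 170 x 25 x 18 mm, loose. Origin at the centre of its underside.
- marker: Bystander: white and black marker pen, 135 mm long, 16 mm thick, loose. Origin at the centre of its underside.
Mind the look-alikes: they are no part of the job. Of the things that look like the tablet, the smaller one is meant.

How it is judged:
At the end, for the whole second after the job is handed in: The hand holds the key at least 11 mm down; the tablet has popped 3 to 45 mm forward, stands still and flat in the lane (underside 4 mm below to 6 mm above the floor, tilt under 0.15 rad), and rests against a finger with more than 0.2 N (value of joint key_part above 0.011 m and contact force between the fingers and dispenser above 0.5 N and contact force between the fingers and tablet above 0.2 N and x of tablet in the frame of dispenser between -0.045 and -0.003 m and z of tablet in the frame of dispenser between 0.036 and 0.046 m and angle between tablet's own z axis and vertical below 0.15 rad and linear speed of tablet below 0.02 m/s); the arm keeps its last pose, push and grip.
It fails at once if the tablet slid off the lip (x of tablet in the frame of dispenser below -0.056 m or z of tablet in the frame of dispenser below 0.03 m).
It fails at once if the tablet was lifted or carried (z of tablet in the frame of dispenser above 0.052 m).
It fails at once if the tablet was pinched or shoved hard (over 15 N) (contact force between the fingers and tablet above 15 N).
It fails at once if a bystander was pushed away or lifted (30 mm) (distance of any of salt_jar, ramekin, cup_stack, label_tape, peeler, marker from where it was at the start of the episode above 0.03 m).
It also fails if it takes over 29 s, if anything falls off the work surface, if the arm or the gripper's body presses on something with over 40 N, if the wrist force passes 120 N, or if a joint passes its speed limit or range.

## Working session

There is one attempt and no reset: what is moved stays moved. The work goes in short steps, Python scripts to look and compute and a tool call to move; the robot and the scene stay as the last step left them, time stands still between calls to the robot, and variables do not carry over. Pictures are saved under pics/ and viewed, at most 10 in all, crops included, and the job is handed in when it is done.

Besides the shell and the picture viewer there is one more tool, called as a command line: name --argument value ..., lists and objects as JSON in quotes. arm_command: Moves the arm, as the interface text tells. Its arguments: {"type":"object","properties":{"rows":{"type":"array"},"grip_force":{"type":"number"}},"required":["rows"]}

```bash
mkdir -p pics
cat > h.py <<'E'
import numpy as np, cv2, pickle
def grab(n,tag):
    from bench import r
    f=r.grab_frame(n); pickle.dump(f,open(f'{tag}.pkl','wb')); cv2.imwrite(f'pics/{tag}.png',f['frame'][:,:,::-1]); return f
def load(tag): return pickle.load(open(f'{tag}.pkl','rb'))
def cloud(f):
    h,w=f['depth'].shape; u,v=np.meshgrid(np.arange(w),np.arange(h))
    p=cv2.undistortPoints(np.stack([u,v],-1).reshape(-1,1,2).astype(np.float64),f['K'],np.array(f['distortion'])).reshape(h,w,2)
    P=np.concatenate([p,np.ones((h,w,1))],-1)*f['depth'][...,None]
    T=f['world_from_camera']; return P@T[:3,:3].T+T[:3,3]
E
python3 - <<'E'
from h import *
from bench import r
a=grab('scene','s1');b=grab('top','t1')
o=r.get_obs();print({k:np.round(v,3) for k,v in o.items()})
for f in(a,b):print(f['world_from_camera'].round(3),f['K'])
E
```

```text
{'clock': np.float64(0.1), 'joints': array([ 1.161,  0.478,  0.022,  1.556, -0.012,  1.109, -0.083]), 'qvel': array([ 0.002, -0.001,  0.001, -0.003, -0.   , -0.001,  0.   ]), 'tau': array([ 5.0000e-03, -5.9777e+01,  1.6140e+00, -2.8195e+01,  1.3000e-02,
        5.0000e-03,  0.0000e+00]), 'tcp_pos': array([ 0.2  , -0.644,  0.249]), 'orientation': array([-3.104e+00, -4.720e-01,  1.000e-03]), 'contact_force': array([-0.193,  0.307,  0.015]), 'moment': array([-0.031, -0.049, -0.048]), 'gripper_force': np.float64(0.0), 'grip_width': np.float64(0.085)}
[[-0.518 -0.489  0.701 -0.661]
 [-0.855  0.311 -0.415  0.654]
 [-0.015 -0.815 -0.579  1.011]
 [ 0.     0.     0.     1.   ]] [[598.29257593   0.         321.26989815]
 [  0.         598.29257593 234.71712763]
 [  0.           0.           1.        ]]
[[-0.013 -0.992  0.129  0.32 ]
 [-1.     0.012 -0.011 -0.042]
 [ 0.009 -0.129 -0.992  1.375]
 [ 0.     0.     0.     1.   ]] [[461.8419623    0.         329.52709899]
 [  0.         461.8419623  243.23902678]
 [  0.           0.           1.        ]]
```

View pics/t1.png

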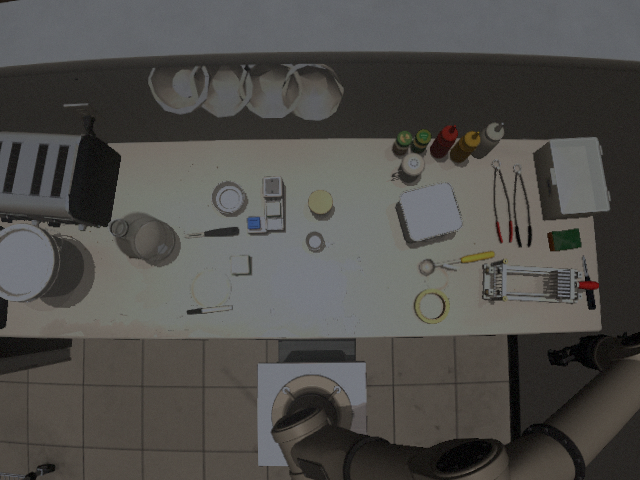

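View pics/s1.png

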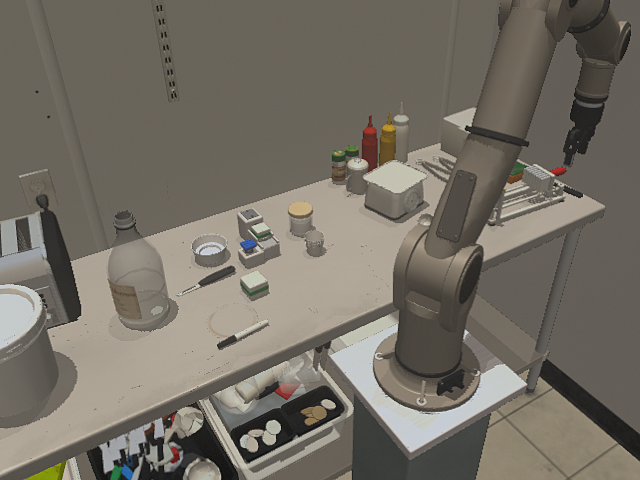

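The top view shows the dispenser at about (270,205): housing at (272,187), seated tablet at (274,209) and blue key at (253,223). The larger look-alike block is at (240,265). Next I measure the dispenser in an enlarged crop with depth.

Run:
```python
from h import *
f=load('t1');P=cloud(f)
c=f['frame'][165:245,235:305,::-1];cv2.imwrite('pics/c1.png',cv2.resize(c,None,fx=7,fy=7,interpolation=cv2.INTER_CUBIC))
g=load('s1');Q=cloud(g)
c=g['frame'][200:275,225:290,::-1];cv2.imwrite('pics/c2.png',cv2.resize(c,None,fx=8,fy=8,interpolation=cv2.INTER_CUBIC))
for n,F,C in(('top',f,P),('scene',g,Q)):
    I=F['frame'].astype(int); near=(np.hypot(C[...,0]-.5,C[...,1]-.08)<.15)
    b=(I[...,2]-I[...,0]>40)&near&(C[...,2]>.02)
    p=C[b];t=p[p[:,2]>np.percentile(p[:,2],50)-.004]
    print(n,'key',b.sum(),p.mean(0).round(4),p.min(0).round(3),p.max(0).round(3), cv2.minAreaRect((t[:,:2]*1000).astype(np.float32)))
    for lo,hi,l in((.078,.092,'housing'),(.066,.078,'tabtop')):
        m=(C[...,2]>lo)&(C[...,2]<hi)&(abs(C[...,0]-.52)<.12)&(abs(C[...,1]-.1)<.1)
        m&=~b
        nn,L,S,_=cv2.connectedComponentsWithStats(m.astype(np.uint8))
        for i in range(1,nn):
            if S[i,4]>25: q=C[L==i]; print(l,S[i],np.median(q,0).round(4),cv2.minAreaRect((q[:,:2]*1000).astype(np.float32)))
```

```text
top key 131 [0.5535 0.1618 0.0624] [0.537 0.146 0.056] [0.57  0.178 0.071] ((553.782958984375, 162.06793212890625), (33.01985168457031, 32.672393798828125), 0.8446045517921448)
housing [263 192  19   5  51] [0.6351 0.1092 0.0804] ((632.7755737304688, 106.77369689941406), (52.17316436767578, 12.886162757873535), 89.71292114257812)
tabtop [263 192  20   7  63] [0.6285 0.1047 0.0745] ((630.8248291015625, 105.90935516357422), (15.256879806518555, 55.226959228515625), 3.6014087200164795)
tabtop [266 201  14  15 187] [0.5935 0.1049 0.0703] ((593.8179931640625, 106.08222198486328), (42.2922248840332, 38.195186614990234), 0.7898851037025452)
scene key 114 [0.5546 0.1636 0.0648] [0.536 0.145 0.055] [0.576 0.18  0.071] ((556.4351806640625, 162.39430236816406), (39.897682189941406, 34.195064544677734), 0.5337141156196594)
housing [245 214  17   9  56] [0.6346 0.1086 0.0813] ((632.3749389648438, 107.028076171875), (15.00894546508789, 50.301795959472656), 0.047880545258522034)
tabtop [244 216  26  19 211] [0.6036 0.1068 0.0729] ((606.3329467773438, 109.60406494140625), (57.455596923828125, 67.13057708740234), 86.35379791259766)
```

View pics/c1.png

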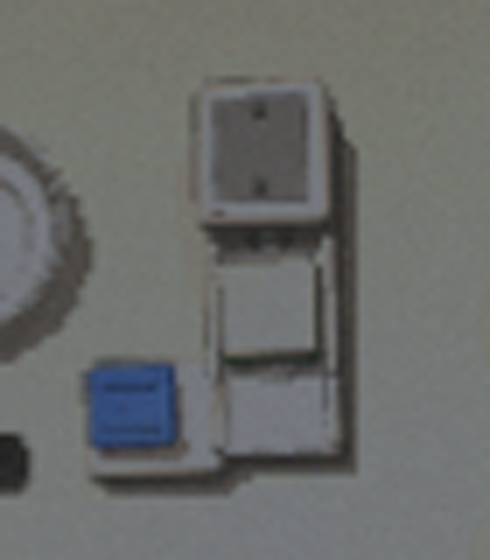

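View pics/c2.png

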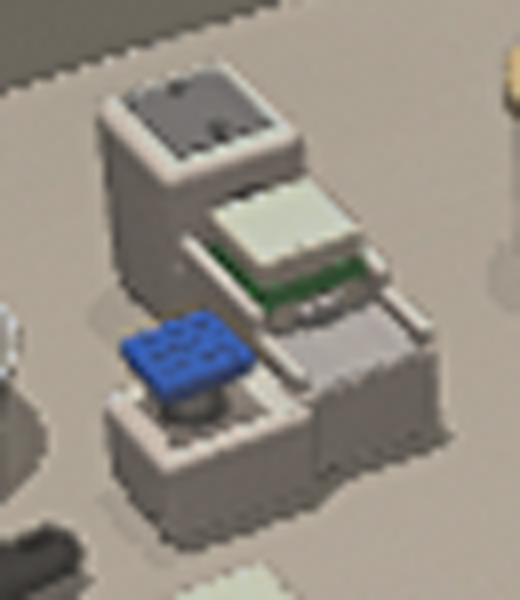

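Everything agrees with the given sizes: origin at about (0.593, 0.105), yaw about 0, key at about (0.553, 0.162) with height 0.064, tablet top 0.071. The target TCP is about (0.552, 0.134) with the fingers about 43.5 mm open. I'm moving now.

arm_command --rows '[{"fingers": 0.03,"x": 0.03,"y": -0.02,"z": 0,"az": 5.76},{"fingers": 0.03,"x": 0.035,"y": -0.02,"z": 0,"az": 5.76},{"fingers": 0.03,"x": 0.035,"y": -0.02,"z": 0,"az": 5.76},{"fingers": 0.03,"x": 0.03,"y": -0.025},{"fingers": 0.03,"x": 0.03,"y": -0.03},{"fingers": 0.03,"x": 0.02,"y": -0.035},{"fingers": 0.03,"x": 0.02,"y": -0.035},{"fingers": 0.03,"x": 0.02,"y": -0.035},{"fingers": 0.03,"x": 0.02,"y": -0.035},{"fingers": 0.03,"x": 0.02,"y": -0.035}]'

```text
validation failed for argument at $.ro...
```

arm_command --rows '[{"fingers": 0.03,"x": 0.03,"y": -0.02,"z": 0.0,"ax": 0.0,"ay": 0.0,"az": 5.76},{"fingers": 0.03,"x": 0.035,"y": -0.02,"z": 0.0,"ax": 0.0,"ay": 0.0,"az": 5.76},{"fingers": 0.03,"x": 0.035,"y": -0.02,"z": 0.0,"ax": 0.0,"ay": 0.0,"az": 5.76},{"fingers": 0.03,"x": 0.03,"y": -0.025,"z": 0.0,"ax": 0.0,"ay": 0.0,"az": 0.0},{"fingers": 0.03,"x": 0.03,"y": -0.03,"z": 0.0,"ax": 0.0,"ay": 0.0,"az": 0.0},{"fingers": 0.03,"x": 0.02,"y": -0.035,"z": 0.0,"ax": 0.0,"ay": 0.0,"az": 0.0},{"fingers": 0.03,"x": 0.02,"y": -0.035,"z": 0.0,"ax": 0.0,"ay": 0.0,"az": 0.0},{"fingers": 0.03,"x": 0.02,"y": -0.035,"z": 0.0,"ax": 0.0,"ay": 0.0,"az": 0.0},{"fingers": 0.03,"x": 0.02,"y": -0.035,"z": 0.0,"ax": 0.0,"ay": 0.0,"az": 0.0},{"fingers": 0.03,"x": 0.02,"y": -0.035,"z": 0.0,"ax": 0.0,"ay": 0.0,"az": 0.0}]'

```text
clock: 0.93
tcp_pos: [0.4463, -0.335, 0.2501]
orientation: [-3.141, -0.0, 0.001]
contact_force: [1.2, 0.4, -0.3]
grip_width: 0.044
gripper_force: 0.0
```

arm_command --rows '[{"fingers": 0.03,"x": 0.01,"y": -0.04,"z": 0.0,"ax": 0.0,"ay": 0.0,"az": 0.0},{"fingers": 0.03,"x": 0.01,"y": -0.04,"z": 0.0,"ax": 0.0,"ay": 0.0,"az": 0.0},{"fingers": 0.03,"x": 0.01,"y": -0.04,"z": 0.0,"ax": 0.0,"ay": 0.0,"az": 0.0},{"fingers": 0.03,"x": 0.01,"y": -0.04,"z": 0.0,"ax": 0.0,"ay": 0.0,"az": 0.0},{"fingers": 0.03,"x": 0.01,"y": -0.04,"z": 0.0,"ax": 0.0,"ay": 0.0,"az": 0.0},{"fingers": 0.03,"x": 0.01,"y": -0.04,"z": 0.0,"ax": 0.0,"ay": 0.0,"az": 0.0},{"fingers": 0.03,"x": 0.01,"y": -0.04,"z": 0.0,"ax": 0.0,"ay": 0.0,"az": 0.0},{"fingers": 0.03,"x": 0.01,"y": -0.04,"z": 0.0,"ax": 0.0,"ay": 0.0,"az": 0.0},{"fingers": 0.03,"x": 0.01,"y": -0.04,"z": 0.0,"ax": 0.0,"ay": 0.0,"az": 0.0},{"fingers": 0.03,"x": 0.01,"y": -0.04,"z": 0.0,"ax": 0.0,"ay": 0.0,"az": 0.0}]'

```text
clock: 1.77
tcp_pos: [0.5457, 0.0649, 0.2501]
orientation: [3.141, -0.0, -0.001]
contact_force: [0.1, -0.0, 0.1]
grip_width: 0.0443
gripper_force: 0.0
```

arm_command --rows '[{"fingers": 0.03,"x": 0.003,"y": -0.035,"z": 0.0,"ax": 0.0,"ay": 0.0,"az": 0.0},{"fingers": 0.03,"x": 0.003,"y": -0.034,"z": 0.02,"ax": 0.0,"ay": 0.0,"az": 0.0},{"fingers": 0.03,"x": 0.0,"y": 0.0,"z": 0.035,"ax": 0.0,"ay": 0.0,"az": 0.0},{"fingers": 0.03,"x": 0.0,"y": 0.0,"z": 0.035,"ax": 0.0,"ay": 0.0,"az": 0.0},{"fingers": 0.03,"x": 0.0,"y": 0.0,"z": 0.03,"ax": 0.0,"ay": 0.0,"az": 0.0},{"fingers": 0.03,"x": 0.0,"y": 0.0,"z": 0.02,"ax": 0.0,"ay": 0.0,"az": 0.0},{"fingers": 0.03,"x": 0.0,"y": 0.0,"z": 0.0,"ax": 0.0,"ay": 0.0,"az": 0.0},{"fingers": 0.03,"x": 0.0,"y": 0.0,"z": 0.0,"ax": 0.0,"ay": 0.0,"az": 0.0}]'

```text
clock: 2.43
tcp_pos: [0.551, 0.1318, 0.1095]
orientation: [3.141, 0.0, -0.004]
contact_force: [0.3, -0.4, 1.0]
grip_width: 0.0444
gripper_force: 0.0
```

Run:
```python
from h import *
from bench import r
g=grab('scene','s2');f=grab('top','t2')
o=r.get_obs();print({k:np.round(o[k],4) for k in('clock','tcp_pos','orientation','contact_force','grip_width')})
c=g['frame'][175:275,225:310,::-1];c=cv2.resize(c,None,fx=6,fy=6,interpolation=cv2.INTER_CUBIC);cv2.imwrite('pics/c3.png',c)
C=cloud(g)
m=(abs(C[...,0]-.552)<.03)&(abs(C[...,1]-.134)<.08)&(C[...,2]>.075)&(C[...,2]<.17)
q=C[m]
for z in np.arange(.076,.16,.006):
    s=q[abs(q[:,2]-z)<.003]
    for nm,k in(('R',s[:,1]<.134),('L',s[:,1]>=.134)):
        t=s[k]
        if len(t):print(nm,round(z,3),len(t),'x',t[:,0].min().round(3),t[:,0].max().round(3),'y',t[:,1].min().round(3),t[:,1].max().round(3))
```

```text
{'clock': np.float64(2.5333), 'tcp_pos': array([0.5528, 0.1324, 0.1117]), 'orientation': array([-3.1409, -0.    , -0.0032]), 'contact_force': array([0.1594, 0.0515, 0.0311]), 'grip_width': np.float64(0.0439)}
R 0.076 8 x 0.574 0.581 y 0.103 0.124
R 0.082 1 x 0.572 0.572 y 0.12 0.12
L 0.088 1 x 0.556 0.556 y 0.157 0.157
R 0.094 4 x 0.552 0.564 y 0.108 0.109
L 0.094 1 x 0.545 0.545 y 0.153 0.153
R 0.1 11 x 0.537 0.564 y 0.097 0.11
L 0.1 7 x 0.54 0.551 y 0.152 0.161
R 0.106 14 x 0.538 0.563 y 0.096 0.111
L 0.106 13 x 0.539 0.557 y 0.153 0.167
R 0.112 11 x 0.538 0.558 y 0.096 0.11
L 0.112 14 x 0.541 0.556 y 0.155 0.168
R 0.118 16 x 0.538 0.562 y 0.096 0.112
L 0.118 14 x 0.54 0.56 y 0.154 0.167
R 0.124 14 x 0.543 0.563 y 0.095 0.11
L 0.124 12 x 0.542 0.558 y 0.154 0.167
R 0.13 15 x 0.539 0.562 y 0.1 0.11
L 0.13 11 x 0.539 0.552 y 0.155 0.17
R 0.136 18 x 0.538 0.567 y 0.087 0.111
L 0.136 10 x 0.54 0.549 y 0.156 0.179
R 0.142 23 x 0.534 0.572 y 0.077 0.11
L 0.142 26 x 0.536 0.56 y 0.155 0.185
R 0.148 30 x 0.536 0.565 y 0.077 0.111
L 0.148 38 x 0.537 0.565 y 0.153 0.187
R 0.154 33 x 0.536 0.563 y 0.075 0.112
L 0.154 27 x 0.536 0.563 y 0.151 0.188
```

View pics/c3.png

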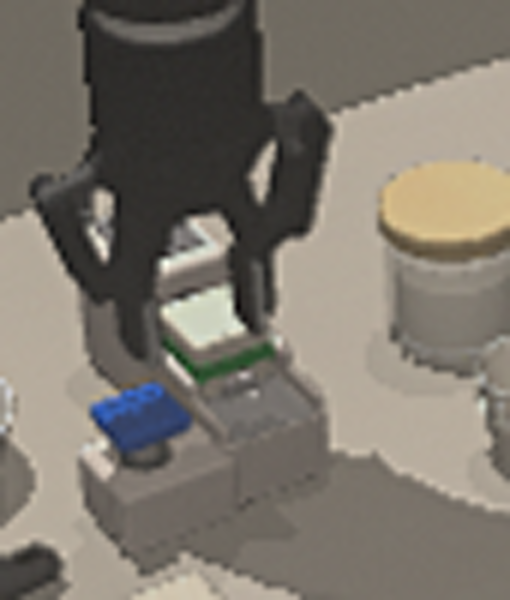

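The crop shows the left finger over the key and the right finger over the lane, in front of the tablet at about crop (250,330). By depth the finger centres are at y ≈ 0.160 and 0.1035, with x about 0.551. I'll shift +2 mm in y, then descend.

arm_command --rows '[{"fingers": 0.03,"x": 0.0,"y": -0.002,"z": 0.01,"ax": 0.0,"ay": 0.0,"az": 0.0},{"fingers": 0.03,"x": 0.0,"y": 0.0,"z": 0.01,"ax": 0.0,"ay": 0.0,"az": 0.0},{"fingers": 0.03,"x": 0.0,"y": 0.0,"z": 0.008,"ax": 0.0,"ay": 0.0,"az": 0.0},{"fingers": 0.03,"x": 0.0,"y": 0.0,"z": 0.006,"ax": 0.0,"ay": 0.0,"az": 0.0},{"fingers": 0.03,"x": 0.0,"y": 0.0,"z": 0.002,"ax": 0.0,"ay": 0.0,"az": 0.0},{"fingers": 0.03,"x": 0.0,"y": 0.0,"z": 0.0,"ax": 0.0,"ay": 0.0,"az": 0.0},{"fingers": 0.03,"x": 0.0,"y": 0.0,"z": 0.0,"ax": 0.0,"ay": 0.0,"az": 0.0}]'

```text
clock: 3.12
tcp_pos: [0.5517, 0.1341, 0.0742]
orientation: [3.141, 0.0, -0.001]
contact_force: [0.1, -0.2, 0.9]
grip_width: 0.0438
gripper_force: 0.4
```

arm_command --rows '[{"fingers": 0.03,"x": 0.0,"y": 0.0,"z": 0.003,"ax": 0.0,"ay": 0.0,"az": 0.0},{"fingers": 0.03,"x": 0.0,"y": 0.0,"z": 0.002,"ax": 0.0,"ay": 0.0,"az": 0.0},{"fingers": 0.03,"x": 0.0,"y": 0.0,"z": 0.0,"ax": 0.0,"ay": 0.0,"az": 0.0},{"fingers": 0.03,"x": 0.0,"y": 0.0,"z": 0.0,"ax": 0.0,"ay": 0.0,"az": 0.0}]'

```text
clock: 3.45
tcp_pos: [0.5518, 0.1341, 0.0693]
orientation: [-3.142, 0.0, 0.0]
contact_force: [-1.3, 0.9, 2.7]
grip_width: 0.0442
gripper_force: 2.2
```

arm_command --rows '[{"fingers": 0.03,"x": 0.0,"y": 0.0,"z": 0.003,"ax": 0.0,"ay": 0.0,"az": 0.0},{"fingers": 0.03,"x": 0.0,"y": 0.0,"z": 0.001,"ax": 0.0,"ay": 0.0,"az": 0.0},{"fingers": 0.03,"x": 0.0,"y": 0.0,"z": 0.0,"ax": 0.0,"ay": 0.0,"az": 0.0},{"fingers": 0.03,"x": 0.0,"y": 0.0,"z": 0.0,"ax": 0.0,"ay": 0.0,"az": 0.0}]'

```text
clock: 3.78
tcp_pos: [0.5519, 0.1341, 0.0667]
orientation: [3.141, 0.0, 0.001]
contact_force: [-5.9, -1.7, 17.2]
grip_width: 0.044
gripper_force: 9.8
```

Run:
```python
from h import *
from bench import r
g=grab('scene','s3')
for i in range(4):
    o=r.get_obs();print({k:np.round(o[k],4) for k in('clock','tcp_pos','contact_force','moment','grip_width')}); r.grab_frame('top')
c=g['frame'][175:275,225:310,::-1];cv2.imwrite('pics/c4.png',cv2.resize(c,None,fx=6,fy=6,interpolation=cv2.INTER_CUBIC))
```

```text
{'clock': np.float64(3.8333), 'tcp_pos': array([0.5518, 0.1341, 0.0667]), 'contact_force': array([-6.6305, -0.9208, 16.3025]), 'moment': array([ 0.1245,  1.2479, -0.0072]), 'grip_width': np.float64(0.0441)}
{'clock': np.float64(3.8833), 'tcp_pos': array([0.5519, 0.1341, 0.0667]), 'contact_force': array([-6.3248, -1.5155, 17.5169]), 'moment': array([0.0813, 1.2236, 0.091 ]), 'grip_width': np.float64(0.044)}
{'clock': np.float64(3.9333), 'tcp_pos': array([0.5519, 0.1341, 0.0667]), 'contact_force': array([-5.024 , -1.2294, 16.4674]), 'moment': array([0.0658, 1.2493, 0.033 ]), 'grip_width': np.float64(0.0438)}
{'clock': np.float64(3.9833), 'tcp_pos': array([0.5518, 0.1342, 0.0667]), 'contact_force': array([-5.4933, -2.0695, 17.2709]), 'moment': array([0.0463, 1.2418, 0.0406]), 'grip_width': np.float64(0.0438)}
```

View pics/c4.png

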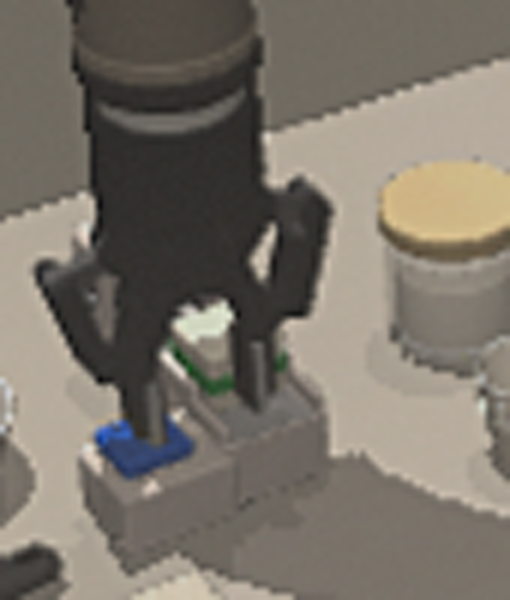

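The key is down flush and the press force is about 17 N at the stop. Next I check the tablet's new position.

Run:
```python
from h import *
for t in('s1','s3'):
    f=load(t);C=cloud(f);I=f['frame'].astype(int)
    b=(I[...,2]-I[...,0]>40)&(np.hypot(C[...,0]-.55,C[...,1]-.16)<.04)&(C[...,2]>.02)
    m=(I[...,1]-I[...,0]>20)&(I[...,1]-I[...,2]>10)&(abs(C[...,0]-.58)<.06)&(abs(C[...,1]-.105)<.04)&(C[...,2]>.04)
    print(t,'key z',np.median(C[b][:,2]).round(4),'green',m.sum(),C[m].mean(0).round(4),np.percentile(C[m],[5,50,95],axis=0).round(4).tolist())
    w=(abs(C[...,1]-.105)<.03)&(abs(C[...,2]-.0715)<.005)&(abs(C[...,0]-.58)<.05)&(I.sum(-1)>300)
    print(' top',w.sum(),np.percentile(C[w],[3,50,97],axis=0).round(4).tolist())
```

```text
s1 key z 0.0651 green 33 [0.5834 0.1129 0.0577] [[0.5738, 0.0925, 0.0527], [0.5782, 0.1179, 0.0581], [0.6087, 0.1252, 0.0615]]
 top 136 [[0.5756, 0.0863, 0.0675], [0.5953, 0.1063, 0.073], [0.6283, 0.1246, 0.0761]]
s3 key z 0.0507 green 24 [0.5751 0.1176 0.0576] [[0.559, 0.0878, 0.0532], [0.5655, 0.1231, 0.058], [0.5988, 0.1255, 0.0632]]
 top 69 [[0.5641, 0.0868, 0.0673], [0.5858, 0.1146, 0.073], [0.6035, 0.1248, 0.0756]]
```

The key has dropped about 14 mm. The tablet is about 12 mm forward, still level, with its front face at the finger, and the readings are steady. I'm handing in.

```bash
python3 -c "
from bench import r
print(r.hand_in())"
```

```text
the job is handed in; nothing more can be done
None
```

I handed the job in at about 4 s on the robot's clock, with the key about 14 mm down against its stop (about 17 N press) and the tablet popped about 12 mm forward, flat in the lane against the other finger; hand-in returned no verdict, and finger-on-tablet force was inferred, not measured on its own.

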